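# Take the pellet die apart into its storage tray

### The arm

A 6-joint arm with a two-finger parallel gripper is mounted at the origin on a cart in front of the work surface, level with it; the furniture and walls round the work are solid. World frame = base frame: x ahead of the robot, y to its left, z up, the work surface at z = 0. Lengths are in m, angles in rad, forces in N, time in s.
With the tool pointing down it reaches from about 0.35 to 0.975 m from the base axis. Payload 4.9 kg.
Tool frame: the origin (TCP) lies on the centre line of the jaws, within the pads' length; the fingertips stand ahead of it and the grasp point (between the pads) is the TCP (manip.tip_extent is the z of the fingertips in the tool frame, in m); z points along the fingers, y is the line along which they close (so a half turn about z gives the same grasp; the last joint's range is limited). The gripper opens to 85 mm and grips with 20 to 120 N. Pads are 22 mm wide; open, the fingers measure 114 mm over their backs; the gripper's body (76 mm by 85 mm) begins 54 mm behind the grasp point. The pads swing forward as they close: fully open they stand 13 mm farther back than shut.
Start: joints at [1.174, 0.053, 1.613, -0, 1.476, -0.119], TCP at [0.171, 0.601, 0.25] pointing down, gripper open.
Joint ranges: [-3.01, 3.01], [-1.01, 2.22], [0.06, 2.58], [-1.02, 4.17], [0.09, 2.62], [-3.14, 3.14]. Speed limits (rad/s): [2.57, 2.57, 3.14, 3.14, 3.14, 3.14].

### API

Orientations are given as a unit quaternion [w, x, y, z].
In Python, from plant import manip gives the robot as it stands. The module is installed in compiled form; this text tells all that it offers.
- The arm moves only by the shell command python3 -m crank 'ROWS'. ROWS is a JSON list of rows, 1 to 5 of them, each written [opening, [dx, dy, dz], [rx, ry, rz]]: the opening from 0.0 (shut) to 1.0 (fully open), then dx, dy, dz in m, then a rotation vector rx, ry, rz in rad; each row shifts and turns the commanded pose from where the row before left it, along the tool's axes as they then stand; what a row does not reach is not made up. A row lasts 1/8 s, in which the tool goes at most 0.0625 m and 0.188 rad, less where a joint would pass 70% of its speed; a pose out of reach is approached as far as the arm can. The fingers move at their own pace and stop on an object; the grip force is fixed at half the most. Time passes only in rows, so rows that do not move let the fingers close. It prints the time, the measured TCP pose, the force, the opening and the grip force at its end. Input that does not fit is refused with a message, and nothing moves.
- manip.state(): the state, without advancing time (a new reading comes with each control period).
- manip.grab_frame(name): name is "scene" or "top"; returns (picture, depth): 400x640x3 uint8, red, green, blue; 400x640 float32, m along the optical axis (not along the pixel's ray), 0 where there is no reading.
- manip.camera_params(name): a dict with "intrinsics" (3x3 intrinsics, pixels), "xyz" and "orientation" of the camera in the world. Camera axes: x right, y down, z forward; pixel columns grow to the right and rows downward; lengths in m; the calibration is good to about 2 mm. A picture is of the moment at which its call begins. camera_params takes no time and is no camera call.
- manip.job_done(): hands the job in; it is judged then, once.
Trained networks look in the newest picture that a camera, given by its name, has taken for a name from the list of things; names that differ only in an ending like _2 or _b are one class to them, and where a whole thing is asked for, a point or a joint stands for the part that bears it (a point fixed in the world has none). Each returns a list of dicts, best first, with "conf" (0 to 1); they miss things now and then, are a little off and sometimes report something else, mostly with a low value. They report only what shows in the picture. A call takes as long as a camera call. They do not tell look-alikes from the thing itself.
- manip.look_for(camera, query): "extent" ([left, top, right, bottom] in pixels, round what is visible of it).
- manip.outline_of(camera, query): "region" (400x640 bool, what is visible of it) and "extent" ([left, top, right, bottom] in pixels, round what is visible of it).
- manip.mark_of(camera, query): "centre" ([row, column] in pixels: a listed point, or the origin of a listed thing).
The state is a dict: "time": time; "joint_pos": joint angles; "joint_vel": joint speeds; "joint_efforts": joint torques, N m; "tool_pos": TCP position; "tool_rot": TCP orientation; "contact_force": force on the tool from outside, world axes, zero at the start; "ft_torque": the same for the moment, N m; "gripper_width": opening from 0.0 (shut) to 1.0 (fully open); "grasp_force": force on a finger pad.
Only numpy, scipy, OpenCV 4.12 (cv2) and the standard library are available. Lean on these libraries where they do the work, as an engineer would, in place of code of your own. Each camera call takes 0.05 s, during which the arm holds its last target. There are 200 camera calls.

### The job

The steel pellet die is still stacked as it was left after pushing out the last pellet: base, extraction ring, body, and the plunger in the bore. Take it apart and set every part upright and fully home in its own seat of the storage tray: the plunger hanging by its head in the upright sleeve, the body over the thin pin, the ring over the thick post, the base in the wide round recess. Keep the parts from tipping over, and leave the small beaker and the vial next to the work standing where they are.

Things in the scene. Friction and masses are not known exactly. Their poses are not given: they have to be found in the camera images.
- die_plunger: Plunger, top of the die stack (steel, all four parts round, one axis, upright, each wider than the one above). Stem down: 17 mm dia, 38 mm long, 2 mm chamfer; above it the head to grip, 34 mm dia, 20 mm tall. Origin: centre of the stem's lower end, z up. At start the stem is in the body's bore (1.5 mm play all round), its head on top of it; lift straight up at least 38 mm to free it. 0.16 kg.
- die_body: Body: thick steel cylinder, 46 mm outside diameter, 44 mm tall, 20 mm through bore, narrow dark grooves round the outside. Origin: centre of underside, z up. At start it stands 4 mm deep in the ring's counterbore (1.5 mm play all round), underside 42 mm above the worktop. 0.42 kg.
- die_ring: Extraction ring: steel, 54 mm outside diameter, 26 mm tall, through bore of 40 mm, widened to 49 mm in the topmost 4 mm. Origin: centre of underside, z up. At start it stands on the base, underside 20 mm above the worktop. 0.20 kg.
- die_base: Base: steel disc, 62 mm diameter, 20 mm high, and on its top a spigot 36 mm in diameter, 5 mm high (in the ring's bore at start, 2 mm play all round). Origin: centre of underside, z up. At start it stands on the worktop. 0.45 kg.
- seat_plunger: Plunger's seat: square white plastic block, 86 x 86 x 12 mm, on it an upright sleeve, 40 mm outside, with a 23 mm hole down through the block; its mouth widens to 27 mm in the top 3 mm. Origin: centre of the block's underside (4 mm above the worktop), z up. Sleeve rim 41 mm above the origin. Home: the head's underside rests on the rim, plunger origin 3 mm above the seat's origin.
- seat_body: Body's seat: same white block with a thin upright steel pin in the middle, 11 mm in diameter, its upper 8 mm tapering to 4 mm, tip 38 mm above the origin. Origin: centre of the block's underside (4 mm above the worktop), z up. Home: the body stands on the block's top, 12 mm above the origin, pin in its bore. Four blocks lie two by two, centres 87 mm apart, in any arrangement.
- seat_ring: Ring's seat: same block with a thick plastic post in the middle, 30 mm in diameter, its upper 8 mm tapering to 20 mm, top 30 mm above the origin. Origin: centre of the block's underside (4 mm above the worktop), z up. Home: the ring stands on the block's top, 12 mm above the origin, round the post. All lie in one fixed aluminium tray, 186 mm square, rim 13 mm high.
- seat_base: Base's seat: same block with a flat round recess, 74 mm in diameter with a 2 mm chamfer, 5 mm deep. Origin: centre of the block's underside (4 mm above the worktop), z up. Recess floor 7 mm, block top 12 mm above the origin. Home: the base stands on the recess floor; 15 mm of its side stay above the block, so grip it well above its underside to keep the fingers clear of the block.
- beaker: Small glass beaker, 54 mm in diameter, 66 mm tall, standing some 10 cm beyond the die stack. A bystander, not to be moved. Origin: centre of underside, z up.
- vial: Small glass vial with a white cap, 22 mm in diameter, 58 mm tall, standing on the robot's side of the tray. A bystander, not to be moved. Origin: centre of underside, z up.
Not all that is in view belongs to the job. Leave any blue or red look-alike of the die_base alone.

How it is judged:
At the end, for the whole second after the job is handed in: Each of the four die parts is seated in its own seat: its axis within 10 mm of the seat's centre, its height within 2 mm of fully home, upright within 0.06 rad, released and at rest; beaker and vial stand upright within 0.15 rad and within 30 mm of where they were (horizontal distance between die_base and seat_base below 0.01 m and z of die_base in the frame of seat_base between 0.005 and 0.009 m and angle between each of die_base, die_ring, die_body, die_plunger's own z axis and vertical below 0.06 rad and linear speed of each of die_base, die_ring, die_body, die_plunger below 0.02 m/s and angular speed of each of die_base, die_ring, die_body, die_plunger below 0.2 rad/s and horizontal distance between die_ring and seat_ring below 0.01 m and z of die_ring in the frame of seat_ring between 0.01 and 0.014 m and horizontal distance between die_body and seat_body below 0.01 m and z of die_body in the frame of seat_body between 0.01 and 0.014 m and horizontal distance between die_plunger and seat_plunger below 0.01 m and z of die_plunger in the frame of seat_plunger between 0.001 and 0.005 m and distance of each of beaker, vial from where it was at the start of the episode below 0.03 m and angle between each of beaker, vial's own z axis and vertical below 0.15 rad); the robot touches nothing.
It fails at once if a die part is tipped over (more than 0.8 rad) (angle between any of die_base, die_ring, die_body, die_plunger's own z axis and vertical above 0.8 rad).
It fails at once if the beaker or the vial is knocked over or pushed away by more than 30 mm (distance of any of beaker, vial from where it was at the start of the episode above 0.03 m or angle between any of beaker, vial's own z axis and vertical above 0.5 rad).
It also fails if it takes over 115 s, if anything falls off the work surface, if the arm or the gripper's body presses on something with over 40 N, if the wrist force passes 120 N, or if a joint passes its speed limit or range.

## Working session

There is one attempt and no reset: what is moved stays moved. The work goes in short steps, Python scripts to look and compute and a shell command to move; the robot and the scene stay as the last step left them, time stands still between calls to the robot, and variables do not carry over. Pictures are saved under pics/ and viewed, at most 14 in all, crops included, and the job is handed in when it is done.

```bash
mkdir -p pics
cat > h.py <<'E'
import numpy as np, cv2
from plant import manip
from scipy.spatial.transform import Rotation as R
def cam(n):
    p=manip.camera_params(n); q=p["orientation"]
    return np.array(p["intrinsics"]),np.array(p["xyz"]),R.from_quat([q[1],q[2],q[3],q[0]]).as_matrix()
def cloud(n,d):
    K,t,M=cam(n); v,u=np.mgrid[:d.shape[0],:d.shape[1]]
    P=np.stack([(u-K[0,2])/K[0,0]*d,(v-K[1,2])/K[1,1]*d,d],-1)
    return P@M.T+t
def atz(n,u,v,z):
    K,t,M=cam(n); r=M@np.array([(u-K[0,2])/K[0,0],(v-K[1,2])/K[1,1],1]); return t+r*(z-t[2])/r[2]
def proj(n,p):
    K,t,M=cam(n); c=M.T@(np.array(p)-t); c=K@c; return c[:2]/c[2]
E
python3 - <<'E'
from h import *
np.set_printoptions(precision=4,suppress=True)
for n in("top","scene"):
    a,d=manip.grab_frame(n); cv2.imwrite(f"pics/{n}0.png",a[:,:,::-1]); np.save(f"{n}0.npy",d)
    print(n,cam(n)[1],cam(n)[2][:,2])
    for q in "die_plunger die_body die_ring die_base seat_plunger seat_body seat_ring seat_base beaker vial".split():
        print(q,[(np.round(o["extent"]).tolist(),round(o["conf"],2)) for o in manip.look_for(n,q)[:3]])
s=manip.state();print(s["tool_pos"],s["tool_rot"],s["time"],manip.tip_extent)
E
```

```text
top [0.3156 0.0258 0.9721] [ 0.212   0.0049 -0.9773]
die_plunger [([255.0, 223.0, 267.0, 237.0], 0.64)]
die_body [([253.0, 218.0, 273.0, 242.0], 0.44)]
die_ring [([257.0, 226.0, 274.0, 247.0], 0.52), ([412.0, 201.0, 455.0, 246.0], 0.41)]
die_base [([298.0, 232.0, 324.0, 262.0], 0.9), ([201.0, 212.0, 224.0, 235.0], 0.79), ([214.0, 162.0, 242.0, 189.0], 0.79)]
seat_plunger [([409.0, 199.0, 456.0, 248.0], 0.63)]
seat_body [([398.0, 168.0, 444.0, 210.0], 0.94)]
seat_ring [([363.0, 177.0, 410.0, 221.0], 0.81)]
seat_base [([375.0, 214.0, 418.0, 259.0], 0.63)]
beaker [([261.0, 171.0, 290.0, 196.0], 0.9)]
vial [([407.0, 265.0, 421.0, 275.0], 0.63)]
scene [-0.1104 -0.3872  0.5217] [ 0.7205  0.453  -0.5251]
die_plunger [([216.0, 167.0, 240.0, 186.0], 0.55), ([343.0, 249.0, 402.0, 296.0], 0.47)]
die_body [([218.0, 179.0, 241.0, 207.0], 0.6)]
die_ring [([217.0, 166.0, 237.0, 187.0], 0.69), ([217.0, 197.0, 246.0, 217.0], 0.54)]
die_base [([231.0, 164.0, 254.0, 181.0], 0.85), ([214.0, 208.0, 249.0, 226.0], 0.73), ([177.0, 177.0, 207.0, 203.0], 0.73)]
seat_plunger [([395.0, 261.0, 456.0, 307.0], 0.65), ([218.0, 197.0, 247.0, 218.0], 0.57)]
seat_body [([401.0, 231.0, 455.0, 269.0], 0.62)]
seat_ring [([354.0, 223.0, 409.0, 257.0], 0.7)]
seat_base [([341.0, 252.0, 402.0, 300.0], 0.64)]
beaker [([263.0, 161.0, 293.0, 208.0], 0.93)]
vial [([361.0, 282.0, 376.0, 321.0], 0.97)]
[0.1714 0.601  0.2503] [-0.      0.1384  0.9904 -0.    ] 1.1 0.019
```

Run:
```python
import cv2
a=cv2.imread("pics/top0.png")[140:300,180:480]; cv2.imwrite("pics/topc.png",cv2.resize(a,(800,427),interpolation=3))
a=cv2.imread("pics/scene0.png")[140:340,160:470]; cv2.imwrite("pics/scenec.png",cv2.resize(a,(800,516),interpolation=3))
```

```text
(no output)
```

View pics/topc.png

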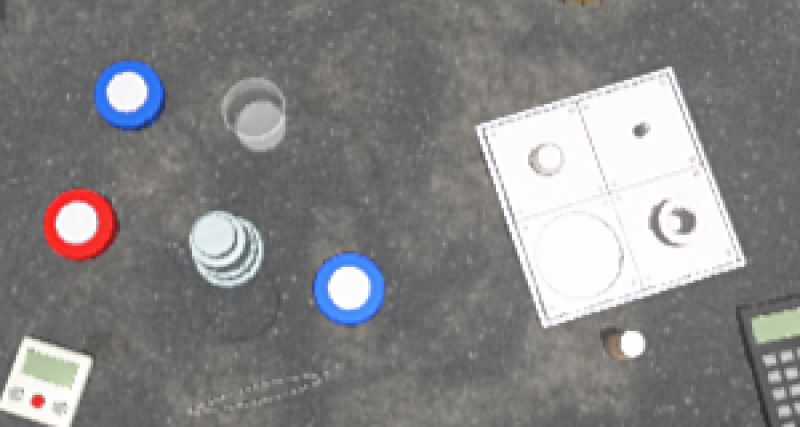

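View pics/scenec.png

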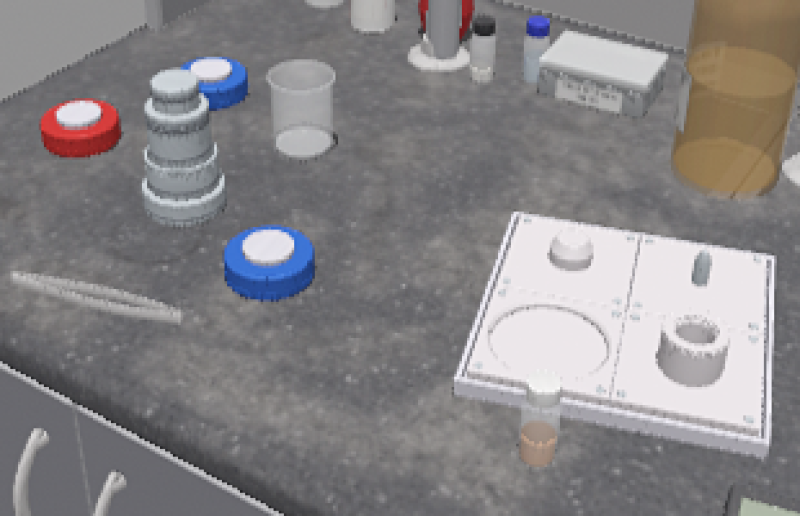

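The stack (steel, round, no blue or red) stands at full top-image pixel ≈(265,230). The look-alikes are blue (228,175), red (210,223) and blue (311,247). In the tray, the post is far-left, the pin far-right, the recess near-left and the sleeve near-right. The vial is at (415,269) and the beaker at (276,183).

Run:
```python
from h import *
np.set_printoptions(precision=4,suppress=True)
for n in("top","scene"):
    d=np.load(n+"0.npy"); P=cloud(n,d); ok=d>0
    print(n,"table z",np.median(P[230:240,330:350,2]) if n=="top" else np.median(P[250:260,280:300,2]))
    box=(225,200,295,265) if n=="top" else (205,160,250,230)
    m=np.zeros_like(ok); m[box[1]:box[3],box[0]:box[2]]=1
    S=P[m&ok]; S=S[S[:,2]>.012]
    for lo,hi in((.1,.112),(.0835,.089),(.044,.048),(.018,.022),(.06,.08),(.024,.04),(.008,.018)):
        q=P[m&ok]; q=q[(q[:,2]>lo)&(q[:,2]<hi)]
        if len(q)>3: print(lo,hi,len(q),q.mean(0),(q.max(0)+q.min(0))[:2]/2,np.ptp(q,0)[:2])
    box=(355,160,465,265) if n=="top" else (330,215,465,315)
    m=np.zeros_like(ok); m[box[1]:box[3],box[0]:box[2]]=1
    q=P[m&ok]; b=q[(q[:,2]>.008)&(q[:,2]<.02)]
    (c,sz,an)=cv2.minAreaRect((b[:,:2]*1000).astype(np.float32)); print("tray",c,sz,an,np.median(b[:,2]))
    for ang in (an,):
        e=R.from_euler('z',ang,degrees=True).as_matrix()[:2,:2]
        for s in((1,1),(1,-1),(-1,1),(-1,-1)):
            k=np.array(c)/1000+e@(np.array(s)*.0435)
            w=q[np.linalg.norm(q[:,:2]-k,axis=1)<.03]; h=w[w[:,2]>.022]
            h2=h[h[:,2]>h[:,2].max()-.006] if len(h) else h
            print(k,"max z",w[:,2].max(),"mean top",h2.mean(0) if len(h2) else '',len(h2), proj(n,[*k,.016]))
    for nm,bx,zl in((("beaker",(258,168,293,199),.02),("vial",(400,262,425,280),.02)) if n=="top" else (("vial",(358,280,378,323),.02),("bk",(260,160,296,210),.02))):
        q=P[bx[1]:bx[3],bx[0]:bx[2]].reshape(-1,3); q=q[q[:,2]>.03]; 
        if len(q): print(nm,len(q),q.min(0),q.max(0))
```

```text
top table z -0.0001628625877312384
0.1 0.112 201 [0.4466 0.1479 0.1057] [0.447  0.1479] [0.0324 0.0334]
0.0835 0.089 119 [0.4431 0.1449 0.086 ] [0.4466 0.148 ] [0.0436 0.0438]
0.044 0.048 42 [0.4348 0.1391 0.0459] [0.4457 0.1475] [0.0497 0.0514]
0.018 0.022 66 [0.4355 0.1391 0.0199] [0.4459 0.1474] [0.0583 0.0599]
0.06 0.08 32 [0.434  0.1361 0.0712] [0.4403 0.1457] [0.0319 0.0409]
0.024 0.04 29 [0.4317 0.1326 0.0317] [0.438  0.1388] [0.035  0.0345]
0.008 0.018 29 [0.4296 0.1357 0.0151] [0.436  0.1466] [0.0376 0.0577]
tray (468.7763366699219, -194.03565979003906) (245.52549743652344, 187.21420288085938) 16.851490020751953 0.015122047015089901
[ 0.4978 -0.1398] max z 0.036444549289501804 mean top [ 0.5205 -0.1321  0.0333] 43 [388.4771 211.122 ]
[ 0.523  -0.2231] max z 0.042208980281016384 mean top [ 0.5485 -0.2145  0.0397] 6 [423.4895 200.4371]
[ 0.4145 -0.165 ] max z 0.020642543193288287 mean top  0 [400.9284 246.6993]
[ 0.4398 -0.2483] max z 0.0485931089920284 mean top [ 0.4565 -0.2429  0.0446] 61 [436.5253 235.6333]
beaker 243 [0.3156 0.0258 0.0306] [0.5875 0.1493 0.9721]
vial 100 [
[... 497 characters left out ...]
0.1372]
0.008 0.018 189 [0.4595 0.1509 0.013 ] [0.4971 0.186 ] [0.167  0.1419]
tray (511.95819091796875, -181.24267578125) (312.1368713378906, 186.307861328125) 16.837453842163086 0.016700478182807177
[ 0.541 -0.127] max z 0.038173446781822995 mean top [ 0.5223 -0.1331  0.0348] 87 [381.8974 234.8496]
[ 0.5662 -0.2103] max z 0.04396932569584294 mean top [ 0.5481 -0.2155  0.0411] 18 [431.0267 243.4653]
[ 0.4577 -0.1522] max z 0.01975687543422988 mean top  0 [373.858  264.8318]
[ 0.4829 -0.2355] max z 0.047939355771394354 mean top [ 0.4726 -0.2392  0.0454] 179 [427.3863 275.0251]
vial 326 [-0.1104 -0.3872  0.0302] [ 0.3729 -0.1799  0.5217]
bk 635 [-0.1104 -0.3872  0.0301] [0.5872 0.1481 0.5217]
```

Run:
```python
from h import *
np.set_printoptions(precision=4,suppress=True)
C0=np.array([.493,-.1865])
for n in("top","scene"):
    d=np.load(n+"0.npy"); P=cloud(n,d); q=P[d>0]
    q=q[np.linalg.norm(q[:,:2]-C0,axis=1)<.14]
    lo,hi=(.0085,.019)
    a=np.radians(16.85); E=np.array([[np.cos(a),np.sin(a)],[-np.sin(a),np.cos(a)]])
    b=q[(q[:,2]>lo)&(q[:,2]<hi)]; l=(b[:,:2]-C0)@E.T
    l=l[(abs(l)<.105).all(1)]
    w=[]
    for i in(0,1):
        c=l[abs(l[:,1-i])<.07][:,i]; h,e=np.histogram(c,np.arange(-.105,.1051,.002)); g=np.where(h>12)[0]; w+= [e[g[0]],e[g[-1]+1]]
    print(n,w); c=C0+E.T@np.array([(w[0]+w[1])/2,(w[2]+w[3])/2]); print("centre",c)
    for nm,s in(("post",(1,1)),("pin",(1,-1)),("base",(-1,1)),("sleeve",(-1,-1))):
        k=c+E.T@(np.array(s)*.0435); t=q[(np.linalg.norm(q[:,:2]-k,axis=1)<.026)&(q[:,2]>.03)]
        print(nm,k, (t[t[:,2]>.0425] if nm=='sleeve' else t).mean(0) if len(t) else '', (t.max(0)+t.min(0))[:2]/2 if len(t) else '')
    for nm,k in(("vial",[.363,-.19]),("beaker",[.55,.12])):
        A=P[d>0]; t=A[(np.linalg.norm(A[:,:2]-k,axis=1)<.06)&(A[:,2]>.01)&(A[:,2]<.08)]; print(nm,t.min(0),t.max(0))
```

```text
top [np.float64(-0.08899999999999998), np.float64(0.09700000000000018), np.float64(-0.09299999999999999), np.float64(0.09500000000000018)]
centre [ 0.4965 -0.1844]
post [ 0.5256 -0.1301] [ 0.5247 -0.1304  0.0333] [ 0.5259 -0.1315]
pin [ 0.5508 -0.2134] [ 0.5496 -0.2133  0.0365] [ 0.5503 -0.2141]
base [ 0.4423 -0.1554]  
sleeve [ 0.4675 -0.2386] [ 0.4672 -0.2401  0.0448] [ 0.4668 -0.2393]
vial [ 0.3538 -0.2231  0.0101] [ 0.4229 -0.1344  0.0598]
beaker [0.5351 0.0968 0.0101] [0.5875 0.1493 0.0691]
scene [np.float64(-0.09299999999999999), np.float64(0.09700000000000018), np.float64(-0.09299999999999999), np.float64(0.09300000000000018)]
centre [ 0.4949 -0.1859]
post [ 0.5239 -0.1317] [ 0.5213 -0.1333  0.034 ] [ 0.5232 -0.133 ]
pin [ 0.5492 -0.2149] [ 0.5473 -0.2159  0.0368] [ 0.547  -0.2158]
base [ 0.4407 -0.1569]  
sleeve [ 0.4659 -0.2402] [ 0.4654 -0.2413  0.0455] [ 0.4663 -0.2407]
vial [ 0.3512 -0.2253  0.01  ] [ 0.4228 -0.1332  0.0606]
beaker [0.5321 0.0944 0.0101] [0.5872 0.1481 0.0692]
```

```bash
cat >> h.py <<'E'
T=dict(stack=(.446,.1472),post=(.5245,-.1313),pin=(.5492,-.2145),base=(.4415,-.1562),sleeve=(.4667,-.2397))
def to(name,z):
    s=manip.state(); q=s["tool_rot"]; M=R.from_quat([q[1],q[2],q[3],q[0]]).as_matrix()
    x,y=T[name] if isinstance(name,str) else name
    d=np.array([x,y,z])-s["tool_pos"]
    # rotation to tool pointing down with y axis at -28.15 deg
    a=np.radians(-28.15); Y=np.array([np.cos(a),np.sin(a),0]); Z=np.array([0,0,-1]); G=np.stack([np.cross(Y,Z),Y,Z],1)
    print("t",round(s["time"],2),"pos",np.round(s["tool_pos"],4),"d_tool",np.round(M.T@d,4),"rv",np.round(R.from_matrix(M.T@G).as_rotvec(),4),"w",round(s["gripper_width"],3),"gf",round(s["grasp_force"],1),"F",np.round(s["contact_force"],1))
E
python3 -m crank '[[1,[-0.0389,-0.0361,0],[0,0,0]],[1,[-0.0389,-0.0361,0],[0,0,0]],[1,[-0.0389,-0.0361,0],[0,0,0]],[1,[-0.0389,-0.0361,0],[0,0,0]],[1,[-0.0389,-0.0361,0],[0,0,0]]]'
python3 -m crank '[[1,[-0.0389,-0.0361,0],[0,0,0]],[1,[-0.0389,-0.0361,0],[0,0,0]],[1,[-0.0389,-0.0361,0],[0,0,0]],[1,[-0.0389,-0.0361,0],[0,0,0]],[1,[-0.0389,-0.0361,0],[0,0,0]]]'
python3 -m crank '[[1,[0,0,0],[0,0,0.1785]],[1,[0,0,0],[0,0,0.1785]],[1,[0,0,0],[0,0,0.1785]],[1,[0,0,0],[0,0,0.1785]],[1,[0,0,0],[0,0,0.1785]]]'
python3 -m crank '[[1,[0,0,0],[0,0,0.1785]],[1,[0,0,0],[0,0,0.1785]],[1,[0,0,0],[0,0,0.1785]],[1,[0,0,0],[0,0,0.1785]],[1,[0,0,0],[0,0,0.1785]]]'
python3 -m crank '[[1,[0,0,0],[0,0,0]]]'
python3 -c "
from h import *
to('stack',.2); print(manip.state()['joint_pos'])
for n,b in (('top',(215,120,375,280)),): 
    a,d=manip.grab_frame(n); cv2.imwrite('pics/a1.png',cv2.resize(a[b[1]:b[3],b[0]:b[2],::-1],(480,480)))
"
```

```text
time: 1.72
tool_pos: [0.3096, 0.3727, 0.2505]
tool_rot: [0.0, 0.138, 0.99, 0.0]
contact_force: [0.4, 0.2, -0.5]
gripper_width: 1.002
grasp_force: 0.0
time: 2.35
tool_pos: [0.4472, 0.1456, 0.2507]
tool_rot: [0.001, 0.138, 0.99, 0.0]
contact_force: [0.8, 0.8, 0.6]
gripper_width: 1.0
grasp_force: 0.0
time: 2.98
tool_pos: [0.4465, 0.1472, 0.2504]
tool_rot: [0.0, 0.555, 0.832, 0.0]
contact_force: [0.2, 0.8, -0.4]
gripper_width: 1.002
grasp_force: 0.0
time: 3.6
tool_pos: [0.4465, 0.1472, 0.2504]
tool_rot: [0.0, 0.86, 0.511, 0.0]
contact_force: [1.2, -0.1, 0.0]
gripper_width: 1.001
grasp_force: 0.0
time: 3.72
tool_pos: [0.4465, 0.1472, 0.2504]
tool_rot: [0.0, 0.857, 0.514, 0.0]
contact_force: [0.3, -0.3, 0.6]
gripper_width: 0.998
grasp_force: 0.0
t 3.73 pos [0.4465 0.1472 0.2504] d_tool [-0.0002 -0.0005  0.0504] rv [ 0.0002 -0.0001  0.0014] w 0.998 gf 0.0 F [ 0.3 -0.3  0.6]
[ 1.59903171e-01 -3.32932524e-01  1.96033548e+00 -1.19679841e-05
  1.51394052e+00  6.49858771e-01]
```

```bash
cat > tip.py <<'E'
from h import *
print("ext",manip.tip_extent)
s=manip.state();p=s["tool_pos"]
for n in("scene","top"):
    a,d=manip.grab_frame(n);P=cloud(n,d);q=P[d>0];q=q[(np.linalg.norm(q[:,:2]-p[:2],axis=1)<.075)&(q[:,2]>.13)&(q[:,2]<.4)]
    print(n,s["gripper_width"],p[2],np.round(np.sort(q[:,2])[[0,3,10,30,60]],4) if len(q)>60 else len(q))
    cv2.imwrite(f"pics/tip_{n}_{s['gripper_width']:.1f}.png",a[:,:,::-1])
E
python3 tip.py
python3 -m crank '[[0.5,[0,0,0],[0,0,0]],[0.5,[0,0,0],[0,0,0]],[0.5,[0,0,0],[0,0,0]],[0.5,[0,0,0],[0,0,0]]]'; python3 tip.py; python3 -c "
import cv2;a=cv2.imread('pics/tip_scene_0.5.png');cv2.imwrite('pics/tipc.png',cv2.resize(a[60:240,140:340],(600,540)))"
```

```text
ext 0.019
scene 1.0006648030392074 0.250414993967863 [0.2458 0.2467 0.2479 0.2501 0.2536]
top 1.0006648030392074 0.250414993967863 [0.2498 0.2543 0.2615 0.2895 0.2938]
time: 4.38
tool_pos: [0.4465, 0.1472, 0.2503]
tool_rot: [0.0, 0.858, 0.514, -0.0]
contact_force: [-0.1, 0.4, -1.2]
gripper_width: 0.503
grasp_force: 0.0
ext 0.019
scene 0.5031555362105778 0.25030683820887933 [0.2347 0.2354 0.2363 0.2393 0.2426]
top 0.5031555362105778 0.25030683820887933 [0.238  0.2413 0.2501 0.2803 0.287 ]
```

View pics/tipc.png

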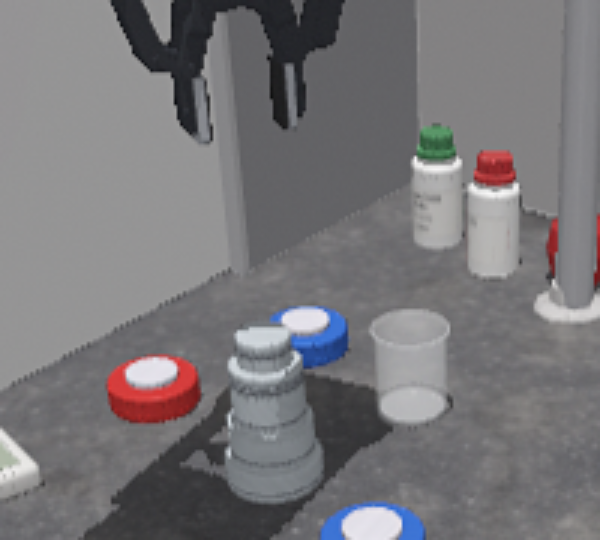

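Half-open, the fingertips end about 15.5 mm below the TCP (5–6 mm when fully open). The jaws are over the stack, so I'm going for the plunger head.

```bash
python3 -m crank '[[0.65,[0,0,0.04],[0,0,0]],[0.65,[0,0,0.04],[0,0,0]],[0.65,[0,0,0.04],[0,0,0]],[0.65,[0,0,0.0125],[0,0,0]],[0.65,[0,0,0.0125],[0,0,0]]]' | tail -4
python3 -m crank '[[0.3,[0,0,0],[0,0,0]],[0.3,[0,0,0],[0,0,0]],[0.3,[0,0,0],[0,0,0]],[0.3,[0,0,0],[0,0,0]]]'
python3 -c "
from h import *
to('sleeve',.2)"
```

```text
tool_rot: [0.0, 0.858, 0.514, 0.001]
contact_force: [0.1, -0.2, 0.3]
gripper_width: 0.645
grasp_force: 0.0
time: 5.6
tool_pos: [0.4473, 0.1473, 0.1065]
tool_rot: [0.0, 0.858, 0.514, 0.001]
contact_force: [-0.3, -0.1, 2.7]
gripper_width: 0.362
grasp_force: 59.8
t 5.6 pos [0.4473 0.1473 0.1065] d_tool [-0.3318  0.2001 -0.0936] rv [ 0.0017 -0.0013 -0.0007] w 0.362 gf 59.8 F [-0.3 -0.1  2.7]
```

```bash
python3 -m crank '[[0.3,[0,0,-0.02],[0,0,0]],[0.3,[0,0,-0.025],[0,0,0]],[0.3,[0,0,-0.025],[0,0,0]],[0.3,[0,0,-0.02],[0,0,0]],[0.3,[0,0,0],[0,0,0]]]'
python3 - <<'E'
from h import *
to('sleeve',.15)
a,d=manip.grab_frame("scene"); cv2.imwrite('pics/b.png',cv2.resize(a[100:240,150:340,::-1],(760,560)))
E
```

```text
time: 6.22
tool_pos: [0.4475, 0.1473, 0.197]
tool_rot: [0.001, 0.858, 0.514, 0.002]
contact_force: [-0.5, -0.3, -1.4]
gripper_width: 0.36
grasp_force: 59.8
t 6.22 pos [0.4475 0.1473 0.197 ] d_tool [-0.3322  0.1996  0.0469] rv [ 0.003  -0.0023 -0.0006] w 0.36 gf 59.8 F [-0.5 -0.3 -1.4]
```

View pics/b.png

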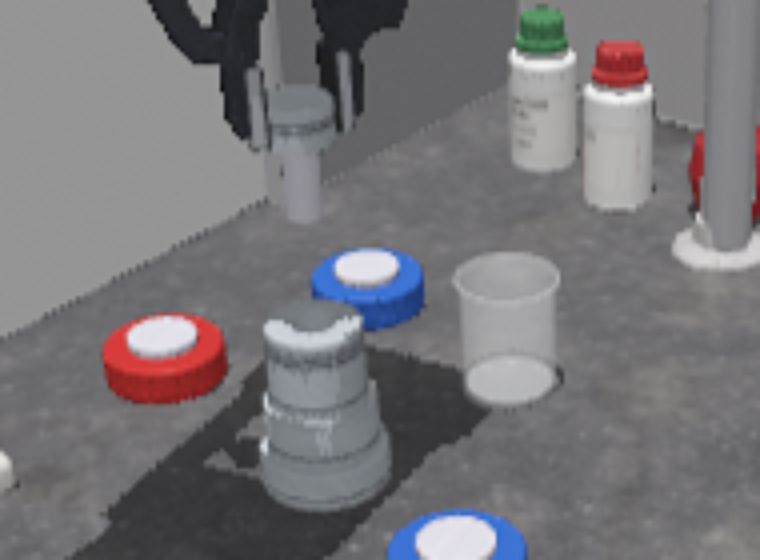

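The plunger is out, hanging in the jaws at crop (300,150), and the rest of the stack is standing. I'll carry it to the sleeve.

```bash
python3 -m crank '[[0.3,[-0.0415,0.025,0],[0,0,0]],[0.3,[-0.0415,0.025,0],[0,0,0]],[0.3,[-0.0415,0.025,0],[0,0,0]],[0.3,[-0.0415,0.025,0],[0,0,0]],[0.3,[-0.0415,0.025,0],[0,0,0]]]' | tail -2
python3 -m crank '[[0.3,[-0.0415,0.025,0],[0,0,0]],[0.3,[-0.0415,0.025,0],[0,0,0]],[0.3,[-0.0415,0.025,0],[0,0,0]],[0.3,[0,0,0],[0,0,0]],[0.3,[0,0,0],[0,0,0]]]' | tail -2
cat > held.py <<'E'
from h import *
import sys
# points of the held part below the fingertips: z band given
def held(lo,hi,rad=.04):
    p=manip.state()["tool_pos"]
    for n in("scene","top"):
        a,d=manip.grab_frame(n);P=cloud(n,d);q=P[d>0];q=q[(np.linalg.norm(q[:,:2]-p[:2],axis=1)<rad)&(q[:,2]>lo)&(q[:,2]<hi)]
        if len(q)<4: print(n,len(q)); continue
        c,t,M=cam(n); v=p[:2]-t[:2]; v/=np.linalg.norm(v); s=np.array([-v[1],v[0]])
        o=q[:,:2]-p[:2]; l=o@s; f=o@v
        print(n,len(q),"lateral mid",round((l.min()+l.max())/2,4),"width",round(np.ptp(l),4),"near edge",round(np.percentile(f,3),4),"dirs v",np.round(v,2),"zmin",round(q[:,2].min(),4))
E
python3 - <<'E'
from held import *
to('sleeve',.0645)
z=manip.state()["tool_pos"][2]
held(z-.055,z-.026)
E
```

```text
gripper_width: 0.365
grasp_force: 59.9
gripper_width: 0.362
grasp_force: 59.9
t 7.53 pos [ 0.4652 -0.2392  0.1937] d_tool [1.000e-04 1.900e-03 1.292e-01] rv [-0.003  -0.0008 -0.0011] w 0.362 gf 59.9 F [-0.5  0.7 -2. ]
scene 209 lateral mid 0.0004 width 0.0168 near edge -0.0101 dirs v [0.97 0.25] zmin 0.1388
top 0
```

```bash
python3 -m crank '[[0.3,[0,0.0019,0.04],[0,0,0]],[0.3,[0,0,0.04],[0,0,0]],[0.3,[0,0,0.008],[0,0,0]],[0.3,[0,0,0.008],[0,0,0]],[0.3,[0,0,0.008],[0,0,0]]]' | sed -n '2p;4p;6p'
python3 -m crank '[[0.3,[0,0,0.008],[0,0,0]],[0.3,[0,0,0.008],[0,0,0]],[0.3,[0,0,0.004],[0,0,0]],[0.3,[0,0,0],[0,0,0]]]'
python3 - <<'E'
from held import *
to('sleeve',.0645)
a,d=manip.grab_frame("scene"); cv2.imwrite('pics/c.png',cv2.resize(a[200:325,330:500,::-1],(680,500)))
E
```

```text
tool_pos: [0.4688, -0.2413, 0.0928]
contact_force: [0.5, 0.2, -1.1]
grasp_force: 59.9
time: 8.75
tool_pos: [0.4674, -0.2407, 0.0709]
tool_rot: [-0.0, 0.858, 0.514, -0.0]
contact_force: [-0.0, 0.0, -1.1]
gripper_width: 0.359
grasp_force: 59.9
t 8.75 pos [ 0.4674 -0.2407  0.0709] d_tool [ 0.0006 -0.0011  0.0064] rv [-0.0007 -0.0001 -0.0008] w 0.359 gf 59.9 F [-0.   0.  -1.1]
```

View pics/c.png

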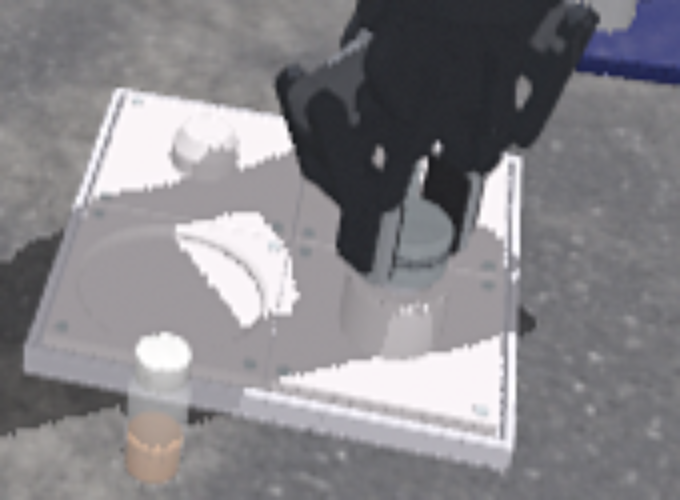

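The plunger stem is in the sleeve at crop (400,290), about 6 mm short of home. I'll lower it the rest of the way and release.

```bash
python3 -m crank '[[0.3,[0,0,0.003],[0,0,0]],[0.3,[0,0,0.002],[0,0,0]],[0.3,[0,0,0],[0,0,0]]]' | sed -n '2p;4p;6p'
python3 -m crank '[[0.3,[0,0,0.0014],[0,0,0]],[0.3,[0,0,0],[0,0,0]]]' | sed -n '2p;4p;6p'
python3 -m crank '[[0.65,[0,0,0],[0,0,0]],[0.65,[0,0,0],[0,0,0]],[0.65,[0,0,0],[0,0,0]],[0.65,[0,0,-0.03],[0,0,0]],[0.65,[0,0,-0.03],[0,0,0]]]'
python3 -m crank '[[0.75,[0,0,-0.04],[0,0,0]],[0.75,[0.001,0,0],[0,0,0]]]' | sed -n '2p;4p;6p'
python3 - <<'E'
from h import *
to('stack',.2)
for n in("top","scene"):
    a,d=manip.grab_frame(n);P=cloud(n,d)[d>0]
    q=P[(np.linalg.norm(P[:,:2]-T['sleeve'],axis=1)<.03)&(P[:,2]>.056)&(P[:,2]<.09)]
    print(n,len(q),q.mean(0) if len(q) else'',q[:,2].max() if len(q) else '')
    q=P[(np.linalg.norm(P[:,:2]-T['stack'],axis=1)<.035)&(P[:,2]>.083)&(P[:,2]<.09)]; print(len(q),(q.max(0)+q.min(0))/2,np.ptp(q,0))
E
```

```text
tool_pos: [0.4675, -0.2407, 0.0661]
contact_force: [-0.1, 1.2, -0.7]
grasp_force: 59.9
tool_pos: [0.4678, -0.241, 0.0655]
contact_force: [-1.8, 1.8, 2.2]
grasp_force: 60.4
time: 10.05
tool_pos: [0.4672, -0.2406, 0.1251]
tool_rot: [-0.001, 0.858, 0.514, -0.0]
contact_force: [0.6, 0.8, -0.4]
gripper_width: 0.655
grasp_force: 0.0
tool_pos: [0.4702, -0.2414, 0.1692]
contact_force: [-0.1, 0.4, -0.2]
grasp_force: 0.0
t 10.3 pos [ 0.4702 -0.2414  0.1692] d_tool [ 0.331  -0.2046 -0.0328] rv [ 0.0081  0.001  -0.0007] w 0.752 gf 0.0 F [-0.1  0.4 -0.2]
top 29 [ 0.47414821 -0.22759857  0.06314231] 0.06893969301437564
263 [0.44676628 0.14798557 0.08626794] [0.0439534  0.04361239 0.00651806]
scene 347 [ 0.46249139 -0.24198465  0.0642414 ] 0.0680635993422396
255 [0.44510867 0.14685558 0.08603414] [0.04595523 0.04550168 0.00606339]
```

The plunger is home (head top at z≈0.065). Next is the body.

```bash
python3 -m crank '[[0.75,[0.0414,-0.0256,0],[0,0,0]],[0.75,[0.0414,-0.0256,0],[0,0,0]],[0.75,[0.0414,-0.0256,0],[0,0,0]],[0.75,[0.0414,-0.0256,0],[0,0,0]],[0.75,[0.0414,-0.0256,0],[0,0,0]]]' | sed -n '2p;4p;6p'
python3 -m crank '[[0.75,[0.0414,-0.0256,0],[0,0,0]],[0.75,[0.0414,-0.0256,0],[0,0,0]],[0.75,[0.0414,-0.0256,0],[0,0,0]],[0.75,[0,0,0],[0,0,0]],[0.75,[0,0,0],[0,0,0]]]' | sed -n '2p;4p;6p'
python3 -c "
from h import *
to('stack',.0735)"
```

```text
tool_pos: [0.4516, 0.0046, 0.1628]
contact_force: [0.2, 0.3, 0.5]
grasp_force: 0.0
tool_pos: [0.4432, 0.1484, 0.1633]
contact_force: [0.9, 0.1, -0.5]
grasp_force: 0.0
t 11.65 pos [0.4432 0.1484 0.1633] d_tool [0.0004 0.0033 0.0898] rv [-0.0019  0.0021 -0.0002] w 0.752 gf 0.0 F [ 0.9  0.1 -0.5]
```

```bash
python3 -m crank '[[0.75,[0,0.0028,0.03],[0,0,0]],[0.75,[0,0,0.03],[0,0,0]],[0.75,[0,0,0.015],[0,0,0]],[0.75,[0,0,0.0145],[0,0,0]],[0.75,[0,0,0],[0,0,0]]]' | sed -n '2p;4p;6p'
python3 -m crank '[[0.4,[0,0,0],[0,0,0]],[0.4,[0,0,0],[0,0,0]],[0.4,[0,0,0],[0,0,0]],[0.4,[0,0,0],[0,0,0]]]'| sed -n '2,6p'
python3 -m crank '[[0.4,[0,0,-0.01],[0,0,0]],[0.4,[0,0,-0.02],[0,0,0]],[0.4,[0,0,-0.03],[0,0,0]],[0.4,[0,0,-0.03],[0,0,0]],[0.4,[0,0,0],[0,0,0]]]'| sed -n '2,6p'
python3 - <<'E'
from held import *
to('pin',.16)
a,d=manip.grab_frame("scene"); cv2.imwrite('pics/d.png',cv2.resize(a[100:240,150:340,::-1],(760,560)))
z=manip.state()["tool_pos"][2]
held(z-.036,z-.022)
E
```

```text
tool_pos: [0.446, 0.147, 0.0745]
contact_force: [-0.1, 0.5, 0.0]
grasp_force: 0.0
tool_pos: [0.4475, 0.1476, 0.0768]
tool_rot: [0.0, 0.858, 0.514, 0.001]
contact_force: [-0.6, 0.0, 6.7]
gripper_width: 0.527
grasp_force: 62.0
tool_pos: [0.4478, 0.1477, 0.1676]
tool_rot: [0.001, 0.858, 0.514, 0.002]
contact_force: [-0.3, -0.2, -4.6]
gripper_width: 0.529
grasp_force: 62.0
t 13.4 pos [0.4478 0.1477 0.1676] d_tool [-0.2714  0.2604  0.0079] rv [ 0.004  -0.003  -0.0006] w 0.529 gf 62.0 F [-0.3 -0.2 -4.6]
scene 142 lateral mid 0.0006 width 0.0444 near edge -0.0247 dirs v [0.72 0.69] zmin 0.1319
top 3
```

View pics/d.png

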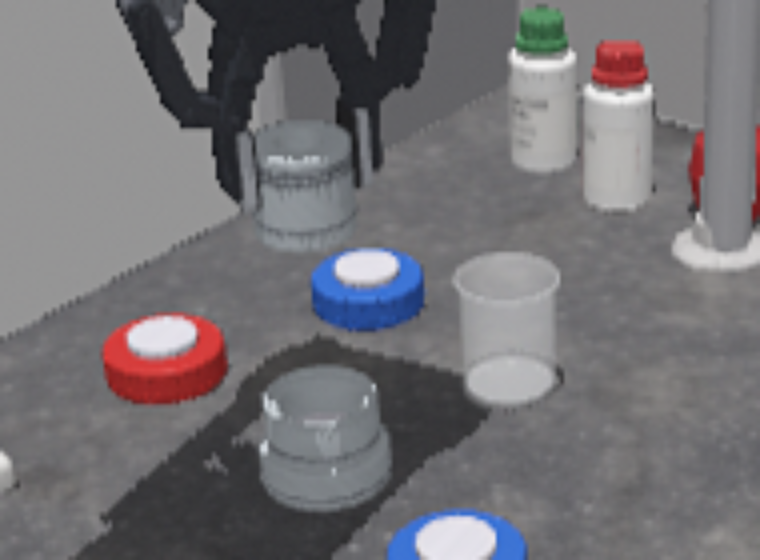

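```bash
python3 -m crank '[[0.4,[-0.0339,0.0326,0],[0,0,0]],[0.4,[-0.0339,0.0326,0],[0,0,0]],[0.4,[-0.0339,0.0326,0],[0,0,0]],[0.4,[-0.0339,0.0326,0],[0,0,0]],[0.4,[-0.0339,0.0326,0],[0,0,0]]]' | sed -n '2p;4p;6p'
python3 -m crank '[[0.4,[-0.0339,0.0326,0],[0,0,0]],[0.4,[-0.0339,0.0326,0],[0,0,0]],[0.4,[-0.0339,0.0326,0],[0,0,0]],[0.4,[0,0,0],[0,0,0]],[0.4,[0,0,0],[0,0,0]]]' | sed -n '2p;4p;6p'
python3 -m crank '[[0.4,[0,0,0.02],[0,0,0]],[0.4,[0,0,0.02],[0,0,0]],[0.4,[0,0,0],[0,0,0]],[0.4,[0,0,0],[0,0,0]]]' | sed -n '2p;4p;6p'
python3 - <<'E'
from held import *
to('pin',.051)
z=manip.state()["tool_pos"][2]
held(z-.042,z-.022)
E
```

```text
tool_pos: [0.509, -0.0801, 0.1629]
contact_force: [0.3, -0.3, -3.2]
grasp_force: 62.1
tool_pos: [0.5471, -0.2141, 0.1631]
contact_force: [0.2, 0.3, -3.1]
grasp_force: 62.5
tool_pos: [0.5482, -0.2145, 0.1251]
contact_force: [0.1, -0.3, -2.8]
grasp_force: 62.4
t 15.3 pos [ 0.5482 -0.2145  0.1251] d_tool [0.0005 0.0009 0.0741] rv [-0.0004  0.     -0.0002] w 0.519 gf 62.4 F [ 0.1 -0.3 -2.8]
scene 158 lateral mid -0.0002 width 0.0448 near edge -0.0245 dirs v [0.97 0.25] zmin 0.0914
top 0
```

```bash
python3 -m crank '[[0.4,[0,0.001,0.03],[0,0,0]],[0.4,[0,0,0.012],[0,0,0]],[0.4,[0,0,0.01],[0,0,0]],[0.4,[0,0,0.01],[0,0,0]],[0.4,[0,0,0],[0,0,0]]]' | sed -n '2p;4p;6p'
python3 -m crank '[[0.4,[0,0,0.006],[0,0,0]],[0.4,[0,0,0.004],[0,0,0]],[0.4,[0,0,0],[0,0,0]]]' | sed -n '2p;4p;6p'
python3 -m crank '[[0.4,[0,0,0.0015],[0,0,0]],[0.4,[0,0,0],[0,0,0]]]' | sed -n '2p;4p;6p'
```

```text
tool_pos: [0.5487, -0.2151, 0.0627]
contact_force: [-0.5, 0.2, -3.4]
grasp_force: 62.4
tool_pos: [0.5489, -0.2152, 0.053]
contact_force: [0.4, 0.1, -3.9]
grasp_force: 62.4
tool_pos: [0.5491, -0.2153, 0.052]
contact_force: [0.1, -0.0, -3.8]
grasp_force: 62.4
```

```bash
python3 -m crank '[[0.4,[0,0,0.001],[0,0,0]],[0.4,[0,0,0],[0,0,0]]]' | sed -n '2p;4p;6p'
python3 -m crank '[[0.4,[0,0,0.001],[0,0,0]],[0.4,[0,0,0],[0,0,0]]]' | sed -n '2p;4p;6p'
```

```text
tool_pos: [0.5492, -0.2153, 0.0509]
contact_force: [-0.3, 0.2, -3.0]
grasp_force: 62.6
tool_pos: [0.5493, -0.2154, 0.0509]
contact_force: [-4.2, 1.4, 4.4]
grasp_force: 63.1
```

```bash
python3 -m crank '[[0.7,[0,0,0],[0,0,0]],[0.7,[0,0,0],[0,0,0]],[0.7,[0,0,0],[0,0,0]],[0.7,[0,0,-0.03],[0,0,0]],[0.7,[0,0,-0.03],[0,0,0]]]' | sed -n '2p;4p;6p'
python3 -m crank '[[0.85,[0,0,-0.03],[0,0,0]],[0.85,[0.0339,-0.0326,0],[0,0,0]],[0.85,[0.0339,-0.0326,0],[0,0,0]],[0.85,[0.0339,-0.0326,0],[0,0,0]],[0.85,[0.0339,-0.0326,0],[0,0,0]]]' | sed -n '2p;4p;6p'
python3 -m crank '[[0.85,[0.0339,-0.0326,0],[0,0,0]],[0.85,[0.0339,-0.0326,0],[0,0,0]],[0.85,[0.0339,-0.0326,0],[0,0,0]],[0.85,[0.0339,-0.0326,0],[0,0,0]],[0.85,[0,0,0],[0,0,0]]]' | sed -n '2p;4p;6p'
python3 - <<'E'
from h import *
to('stack',.0445)
for n in("top","scene"):
    a,d=manip.grab_frame(n);P=cloud(n,d)[d>0]
    q=P[(np.linalg.norm(P[:,:2]-T['pin'],axis=1)<.03)&(P[:,2]>.055)&(P[:,2]<.09)]
    print(n,len(q),(q.max(0)+q.min(0))/2,np.percentile(q[:,2],[10,50,90]))
    q=P[(np.linalg.norm(P[:,:2]-T['stack'],axis=1)<.035)&(P[:,2]>.043)&(P[:,2]<.049)]; print(len(q),(q.max(0)+q.min(0))/2,np.ptp(q,0))
cv2.imwrite('pics/e.png',cv2.resize(a[150:320,160:470,::-1],(800,438)))
E
```

```text
tool_pos: [0.5488, -0.2151, 0.11]
contact_force: [-0.0, -0.0, 0.8]
grasp_force: 0.0
tool_pos: [0.4979, -0.0329, 0.14]
contact_force: [0.2, 0.3, 0.1]
grasp_force: 0.0
tool_pos: [0.4465, 0.1492, 0.1399]
contact_force: [-0.1, -1.0, -0.7]
grasp_force: 0.0
t 19.02 pos [0.4465 0.1492 0.1399] d_tool [-0.002   0.0005  0.0954] rv [-0.     -0.0005  0.004 ] w 0.847 gf 0.0 F [-0.1 -1.  -0.7]
top 260 [ 0.54879765 -0.21413091  0.06028752] [0.05728683 0.05964646 0.06198547]
10 [0.42873241 0.16197465 0.04569154] [0.01161456 0.01394203 0.00346121]
scene 374 [ 0.54819263 -0.21586872  0.05938816] [0.056992   0.06077627 0.06201273]
184 [0.44612027 0.14726848 0.04583729] [0.05507216 0.05480711 0.00566568]
```

View pics/e.png

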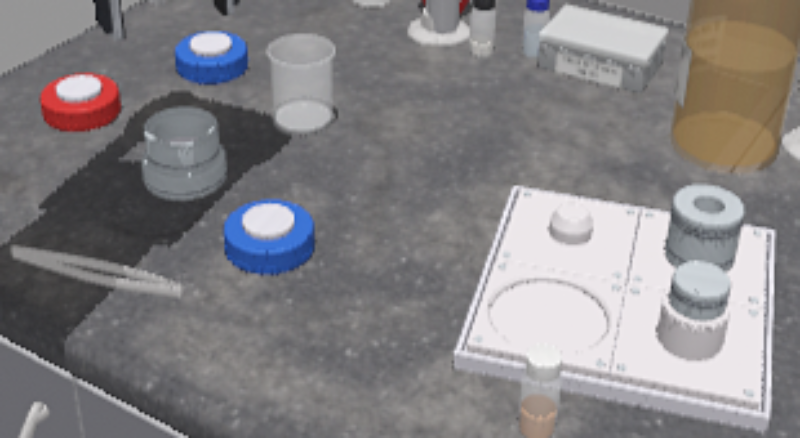

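Body and plunger are home (crop (705,230) and (697,310)), and the ring and base stand at (185,155). Next is the ring.

```bash
python3 -m crank '[[0.85,[-0.0019,0.0005,0.03],[0,0,-0.002]],[0.85,[0,0,0.03],[0,0,0]],[0.85,[0,0,0.02],[0,0,0]],[0.85,[0,0,0.0185],[0,0,0]],[0.85,[0,0,0],[0,0,0]]]' | sed -n '2p;4p;6p'
python3 -m crank '[[0.5,[0,0,0],[0,0,0]],[0.5,[0,0,0],[0,0,0]],[0.5,[0,0,0],[0,0,0]],[0.5,[0,0,0],[0,0,0]]]'| sed -n '2,6p'
python3 -m crank '[[0.5,[0,0,-0.005],[0,0,0]],[0.5,[0,0,-0.01],[0,0,0]],[0.5,[0,0,-0.03],[0,0,0]],[0.5,[0,0,-0.035],[0,0,0]],[0.5,[0,0,0],[0,0,0]]]'| sed -n '2,6p'
python3 - <<'E'
from held import *
to('post',.11)
a,d=manip.grab_frame("scene"); cv2.imwrite('pics/f.png',cv2.resize(a[100:240,150:340,::-1],(760,560)))
z=manip.state()["tool_pos"][2]
held(z-.03,z-.015)
E
```

```text
tool_pos: [0.446, 0.1436, 0.0399]
contact_force: [0.3, -0.5, -0.6]
grasp_force: 0.0
tool_pos: [0.448, 0.1448, 0.0429]
tool_rot: [0.001, 0.857, 0.515, 0.001]
contact_force: [-1.0, -2.7, 6.0]
gripper_width: 0.612
grasp_force: 63.3
tool_pos: [0.4493, 0.1455, 0.125]
tool_rot: [0.001, 0.857, 0.515, 0.004]
contact_force: [0.2, -0.3, -1.3]
gripper_width: 0.61
grasp_force: 63.3
t 20.88 pos [0.4493 0.1455 0.125 ] d_tool [-0.209   0.1965  0.0152] rv [ 0.006  -0.0047  0.0015] w 0.61 gf 63.3 F [ 0.2 -0.3 -1.3]
scene 101 lateral mid 0.0013 width 0.0504 near edge -0.0255 dirs v [0.72 0.69] zmin 0.1005
top 3
```

View pics/f.png

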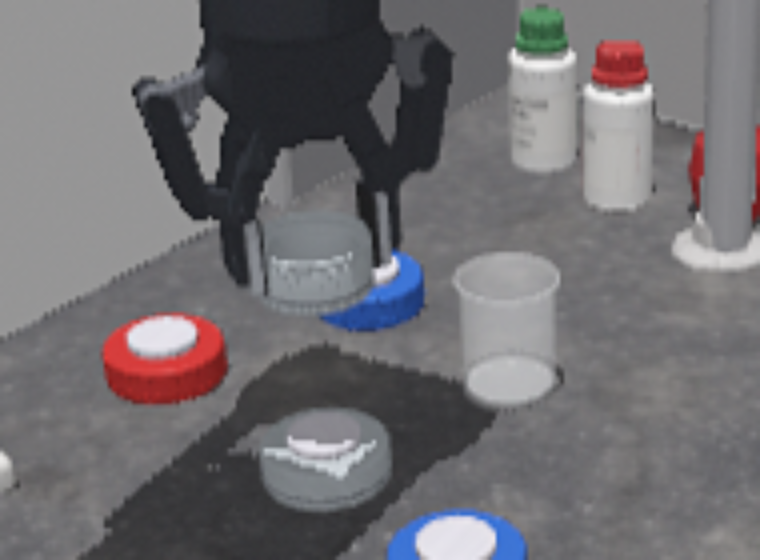

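```bash
python3 -m crank '[[0.5,[-0.0351,0.03275,0],[0,0,0]],[0.5,[-0.0351,0.03275,0],[0,0,0]],[0.5,[-0.0351,0.03275,0],[0,0,0]],[0.5,[-0.0351,0.03275,0],[0,0,0]],[0.5,[-0.0351,0.03275,0],[0,0,0]]]' | sed -n '2p;4p;6p'
python3 -m crank '[[0.5,[-0.0351,0.03275,0],[0,0,0]],[0.5,[0,0,0],[0,0,0]],[0.5,[0,0,0],[0,0,0]],[0.5,[0,0,0.02],[0,0,0]],[0.5,[0,0,0],[0,0,0]]]' | sed -n '2p;4p;6p'
python3 -m crank '[[0.5,[0,0,0],[0,0,0]],[0.5,[0,0,0],[0,0,0]]]' | sed -n '2p;4p;6p'
python3 - <<'E'
from held import *
to('post',.0389)
z=manip.state()["tool_pos"][2]
held(z-.026,z-.015)
E
```

```text
tool_pos: [0.5077, -0.088, 0.1191]
contact_force: [1.2, 0.2, -1.8]
grasp_force: 63.4
tool_pos: [0.5189, -0.1314, 0.0981]
contact_force: [0.4, -0.4, -1.6]
grasp_force: 63.5
tool_pos: [0.5215, -0.1331, 0.1018]
contact_force: [0.1, -0.4, -1.8]
grasp_force: 63.5
t 22.52 pos [ 0.5215 -0.1331  0.1018] d_tool [0.003  0.0018 0.0629] rv [ 0.0008 -0.0001  0.0019] w 0.615 gf 63.5 F [ 0.1 -0.4 -1.8]
scene 124 lateral mid -0.0026 width 0.0452 near edge -0.0259 dirs v [0.93 0.37] zmin 0.0799
top 0
```

```bash
python3 -m crank '[[0.5,[0.0015,0.0018,0.02],[0,0,0]],[0.5,[0,0,0.012],[0,0,0]],[0.5,[0,0,0.01],[0,0,0]],[0.5,[0,0,0.008],[0,0,0]],[0.5,[0,0,0],[0,0,0]]]' | sed -n '2p;4p;6p'
python3 -m crank '[[0.5,[0,0,0.006],[0,0,0]],[0.5,[0,0,0.004],[0,0,0]],[0.5,[0,0,0],[0,0,0]],[0.5,[0,0,0],[0,0,0]]]' | sed -n '2p;4p;6p'
python3 -c "
from h import *
to('post',.0389)"
```

```text
tool_pos: [0.5229, -0.1326, 0.0504]
contact_force: [0.9, -0.6, -2.7]
grasp_force: 63.5
tool_pos: [0.5236, -0.1328, 0.0416]
contact_force: [-0.0, 0.7, -1.9]
grasp_force: 63.5
t 23.75 pos [ 0.5236 -0.1328  0.0416] d_tool [0.0018 0.0001 0.0027] rv [ 0.0003 -0.      0.0013] w 0.61 gf 63.5 F [-0.   0.7 -1.9]
```

```bash
python3 -m crank '[[0.5,[0,0,0.002],[0,0,0]],[0.5,[0,0,0],[0,0,0]]]' | sed -n '2p;4p;6p'
python3 -m crank '[[0.5,[0,0,0.001],[0,0,0]],[0.5,[0,0,0],[0,0,0]]]' | sed -n '2p;4p;6p'
python3 -m crank '[[0.5,[0,0,0.001],[0,0,0]],[0.5,[0,0,0],[0,0,0]]]' | sed -n '2p;4p;6p'
```

```text
tool_pos: [0.5234, -0.1328, 0.0393]
contact_force: [-0.3, -0.2, -1.6]
grasp_force: 63.5
tool_pos: [0.5236, -0.1329, 0.0389]
contact_force: [-1.6, -0.2, 2.3]
grasp_force: 63.9
tool_pos: [0.5237, -0.1329, 0.0388]
contact_force: [-4.7, 1.9, 8.7]
grasp_force: 64.6
```

```bash
python3 -m crank '[[0.85,[0,0,0],[0,0,0]],[0.85,[0,0,0],[0,0,0]],[0.85,[0,0,0],[0,0,0]],[0.85,[0,0,-0.03],[0,0,0]],[0.85,[0,0,-0.04],[0,0,0]]]' | sed -n '2p;4p;6p'
python3 -m crank '[[1,[0.035,-0.0327,0],[0,0,0]],[1,[0.035,-0.0327,0],[0,0,0]],[1,[0.035,-0.0327,0],[0,0,0]],[1,[0.035,-0.0327,0],[0,0,0]],[1,[0.035,-0.0327,0],[0,0,0]]]' | sed -n '2p;4p;6p'
python3 -m crank '[[1,[0.035,-0.0327,-0.03],[0,0,0]],[1,[0,0,0],[0,0,0]],[1,[0,0,0],[0,0,0]],[1,[0,0,0],[0,0,0]]]' | sed -n '2p;4p;6p'
python3 - <<'E'
from h import *
to('stack',.0205)
for n in("top","scene"):
    a,d=manip.grab_frame(n);P=cloud(n,d)[d>0]
    q=P[(np.linalg.norm(P[:,:2]-T['post'],axis=1)<.035)&(P[:,2]>.037)&(P[:,2]<.06)]
    print(n,len(q),(q.max(0)+q.min(0))/2,np.percentile(q[:,2],[10,50,90]))
    q=P[(np.linalg.norm(P[:,:2]-T['stack'],axis=1)<.04)&(P[:,2]>.016)&(P[:,2]<.028)]; print(len(q),(q.max(0)+q.min(0))/2,np.ptp(q,0))
cv2.imwrite('pics/g.png',cv2.resize(a[150:320,160:470,::-1],(800,438)))
E
```

```text
tool_pos: [0.5223, -0.1324, 0.1066]
contact_force: [0.2, -0.2, 0.2]
grasp_force: 0.0
tool_pos: [0.4611, 0.0999, 0.1074]
contact_force: [0.2, -0.0, -0.3]
grasp_force: 0.0
tool_pos: [0.4489, 0.1439, 0.1364]
contact_force: [0.6, -1.0, -0.5]
grasp_force: 0.0
t 26.25 pos [0.4489 0.1439 0.1364] d_tool [ 0.0017 -0.004   0.1159] rv [-0.0013  0.0012 -0.0002] w 0.997 gf 0.0 F [ 0.6 -1.  -0.5]
top 159 [ 0.52521524 -0.12985557  0.04105634] [0.03758841 0.04010252 0.04333629]
109 [0.43385763 0.16074289 0.02193298] [0.03400542 0.02364752 0.01125622]
scene 298 [ 0.52394074 -0.13149201  0.04115306] [0.03768751 0.04032297 0.04324161]
495 [0.44640969 0.14675744 0.02194434] [0.0616814  0.06154067 0.01179205]
```

View pics/g.png

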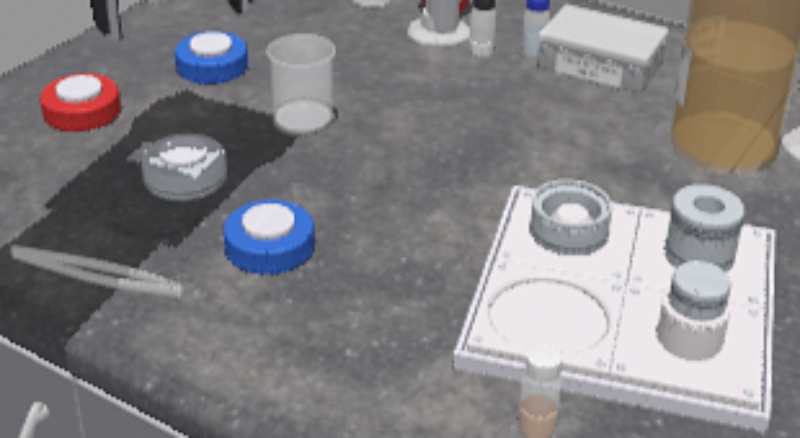

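```bash
python3 -m crank '[[1,[0.001,-0.003,0.03],[0,0,0]],[1,[0,0,0.03],[0,0,0]],[1,[0,0,0.03],[0,0,0]],[1,[0,0,0],[0,0,0]],[1,[0,0,0],[0,0,0]]]' | sed -n '2p;4p;6p'
python3 -c "
from h import *
to((.447,.1475),.0205)"
```

```text
tool_pos: [0.4477, 0.1469, 0.0482]
contact_force: [-0.5, -0.6, -0.1]
grasp_force: 0.0
t 26.98 pos [0.4477 0.1469 0.0482] d_tool [ 0.0002 -0.001   0.0277] rv [ 0.0008 -0.0006  0.0005] w 1.001 gf 0.0 F [-0.5 -0.6 -0.1]
```

```bash
python3 -m crank '[[1,[0,-0.0005,0.015],[0,0,0]],[1,[0,0,0.012],[0,0,0]],[1,[0,0,0],[0,0,0]]]' | sed -n '2p;4p;6p'
python3 -m crank '[[0.6,[0,0,0],[0,0,0]],[0.6,[0,0,0],[0,0,0]],[0.6,[0,0,0],[0,0,0]],[0.6,[0,0,0],[0,0,0]]]'| sed -n '2,6p'
```

```text
tool_pos: [0.4454, 0.1472, 0.019]
contact_force: [-0.1, -0.2, 0.0]
grasp_force: 0.0
tool_pos: [0.4474, 0.1474, 0.0215]
tool_rot: [0.0, 0.857, 0.515, 0.001]
contact_force: [-1.8, -0.9, 6.5]
gripper_width: 0.693
grasp_force: 65.1
```

```bash
python3 -m crank '[[0.6,[0,0,-0.01],[0,0,0]],[0.6,[0,0,-0.03],[0,0,0]],[0.6,[0,0,-0.04],[0,0,0]],[0.6,[0,0,0],[0,0,0]],[0.6,[0,0,0],[0,0,0]]]'| sed -n '2,6p'
python3 - <<'E'
from held import *
to('base',.09)
z=manip.state()["tool_pos"][2]
held(z-.03,z-.012,.045)
E
```

```text
tool_pos: [0.4453, 0.1472, 0.0986]
tool_rot: [-0.001, 0.858, 0.514, -0.001]
contact_force: [-0.4, -0.4, -4.7]
gripper_width: 0.692
grasp_force: 66.5
t 28.48 pos [0.4453 0.1472 0.0986] d_tool [-0.2694  0.1395  0.0088] rv [-0.0021  0.0016  0.0013] w 0.692 gf 66.5 F [-0.4 -0.4 -4.7]
scene 104 lateral mid 0.0016 width 0.0615 near edge -0.0322 dirs v [0.72 0.69] zmin 0.0787
top 6 lateral mid 0.0205 width 0.0077 near edge -0.026 dirs v [0.73 0.68] zmin 0.0799
```

```bash
python3 -m crank '[[0.6,[-0.0449,0.02325,0],[0,0,0]],[0.6,[-0.0449,0.02325,0],[0,0,0]],[0.6,[-0.0449,0.02325,0],[0,0,0]],[0.6,[-0.0449,0.02325,0],[0,0,0]],[0.6,[-0.0449,0.02325,0],[0,0,0]]]' | sed -n '2p;4p;6p'
python3 -m crank '[[0.6,[-0.0449,0.02325,0],[0,0,0]],[0.6,[0,0,0],[0,0,0]],[0.6,[0,0,0.02],[0,0,0]],[0.6,[0,0,0],[0,0,0]],[0.6,[0,0,0],[0,0,0]]]' | sed -n '2p;4p;6p'
python3 - <<'E'
from held import *
to('base',.0325)
z=manip.state()["tool_pos"][2]
held(z-.024,z-.012,.045)
a,d=manip.grab_frame("scene"); cv2.imwrite('pics/i.png',cv2.resize(a[180:325,310:480,::-1],(680,580)))
E
```

```text
tool_pos: [0.4421, -0.1066, 0.0985]
contact_force: [0.4, -0.6, -4.8]
grasp_force: 66.6
tool_pos: [0.4426, -0.1552, 0.0799]
contact_force: [0.4, -0.1, -4.3]
grasp_force: 66.7
t 29.82 pos [ 0.4426 -0.1552  0.0799] d_tool [-0.0014 -0.0004  0.0474] rv [-0.0014 -0.0001  0.0022] w 0.692 gf 66.7 F [ 0.4 -0.1 -4.3]
scene 121 lateral mid -0.0043 width 0.0511 near edge -0.032 dirs v [0.92 0.39] zmin 0.0594
top 0
```

View pics/i.png

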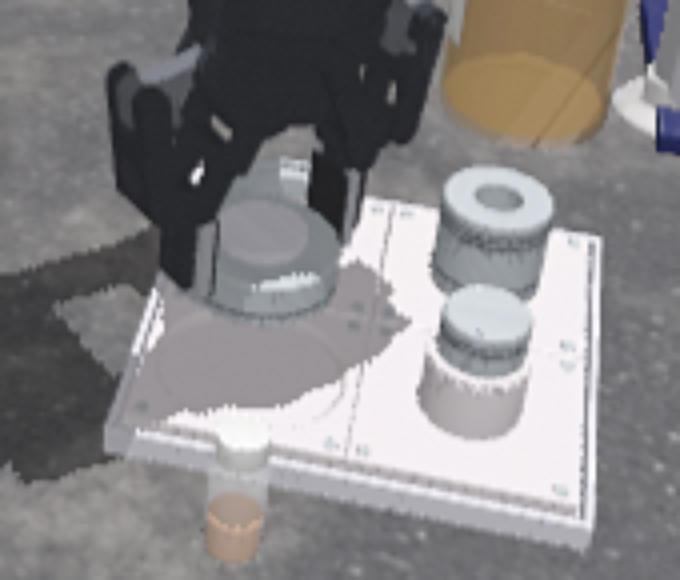

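The base is held level above its recess (crop (270,260)), and the body, plunger and vial are undisturbed. I'll lower it.

```bash
python3 -m crank '[[0.6,[-0.001,0,0.015],[0,0,0]],[0.6,[0,0,0.012],[0,0,0]],[0.6,[0,0,0.008],[0,0,0]],[0.6,[0,0,0.005],[0,0,0]],[0.6,[0,0,0],[0,0,0]]]' | sed -n '2p;4p;6p'
python3 -m crank '[[0.6,[0,0,0.004],[0,0,0]],[0.6,[0,0,0],[0,0,0]],[0.6,[0,0,0],[0,0,0]]]' | sed -n '2p;4p;6p'
python3 -c "
from h import *
to('base',.0325)"
```

```text
tool_pos: [0.4421, -0.1567, 0.0399]
contact_force: [0.1, -0.3, -5.1]
grasp_force: 66.7
tool_pos: [0.4426, -0.157, 0.0366]
contact_force: [0.1, 0.2, -4.4]
grasp_force: 66.7
t 30.98 pos [ 0.4426 -0.157   0.0366] d_tool [ 0.0002 -0.0013  0.0041] rv [0.0004 0.     0.0013] w 0.691 gf 66.7 F [ 0.1  0.2 -4.4]
```

```bash
python3 -m crank '[[0.6,[0,0,0.003],[0,0,0]],[0.6,[0,0,0],[0,0,0]]]' | sed -n '2p;4p'
python3 -m crank '[[0.6,[0,0,0.001],[0,0,0]],[0.6,[0,0,0],[0,0,0]]]' | sed -n '2p;4p'
python3 -m crank '[[0.6,[0,0,0.0007],[0,0,0]],[0.6,[0,0,0],[0,0,0]]]' | sed -n '2p;4p'
```

```text
tool_pos: [0.4422, -0.1568, 0.0331]
contact_force: [-0.2, 0.1, -4.7]
tool_pos: [0.4425, -0.1569, 0.0326]
contact_force: [-1.1, 0.8, -1.5]
tool_pos: [0.4426, -0.157, 0.0326]
contact_force: [-5.3, 1.8, 6.3]
```

Contact at the expected height. I'll release, back away and check.

```bash
python3 -m crank '[[0.95,[0,0,0],[0,0,0]],[0.95,[0,0,0],[0,0,0]],[0.95,[0,0,0],[0,0,0]],[0.95,[0,0,-0.03],[0,0,0]],[0.95,[0,0,-0.05],[0,0,0]]]' | sed -n '2p;4p;6p'
python3 -m crank '[[0.95,[0,0,-0.05],[0,0,0]],[0.95,[0.05,0,-0.03],[0,0,0]],[0.95,[0.05,0,0],[0,0,0]],[0.95,[0.05,0,0],[0,0,0]],[0.95,[0,0,0],[0,0,0]]]' | sed -n '2p;4p;6p'
python3 - <<'E'
from h import *
for n in("top","scene"):
    a,d=manip.grab_frame(n);P=cloud(n,d)[d>0]
    for k,r,lo,hi in(("base",.04,.024,.045),("post",.035,.038,.05),("pin",.03,.055,.07),("sleeve",.025,.058,.075)):
        q=P[(np.linalg.norm(P[:,:2]-T[k],axis=1)<r)&(P[:,2]>lo)&(P[:,2]<hi)]
        print(n,k,len(q),(q.max(0)+q.min(0))[:2]/2-T[k],np.percentile(q[:,2],[10,50,90]).round(4))
cv2.imwrite('pics/j.png',cv2.resize(a[150:330,160:470,::-1],(800,464)))
E
```

```text
tool_pos: [0.4409, -0.1561, 0.1105]
contact_force: [1.2, 0.1, 0.4]
grasp_force: 0.0
tool_pos: [0.5139, -0.0221, 0.1918]
contact_force: [-1.1, -1.1, -0.6]
grasp_force: 0.0
top base 515 [ 0.00083568 -0.00244677] [0.029  0.0323 0.0367]
top post 31 [-0.00208022 -0.02008522] [0.0392 0.0409 0.0434]
top pin 260 [-0.00037142  0.00027433] [0.0574 0.0597 0.0623]
top sleeve 189 [0.00160037 0.00051227] [0.0616 0.0649 0.0668]
scene base 868 [-0.00035189 -0.0015287 ] [0.0289 0.0326 0.0375]
scene post 261 [-0.00075252  0.00010322] [0.0388 0.0411 0.0435]
scene pin 369 [-0.00134817 -0.00126133] [0.0571 0.0608 0.0621]
scene sleeve 318 [ 0.0004768  -0.00140687] [0.061  0.0657 0.0668]
```

View pics/j.png

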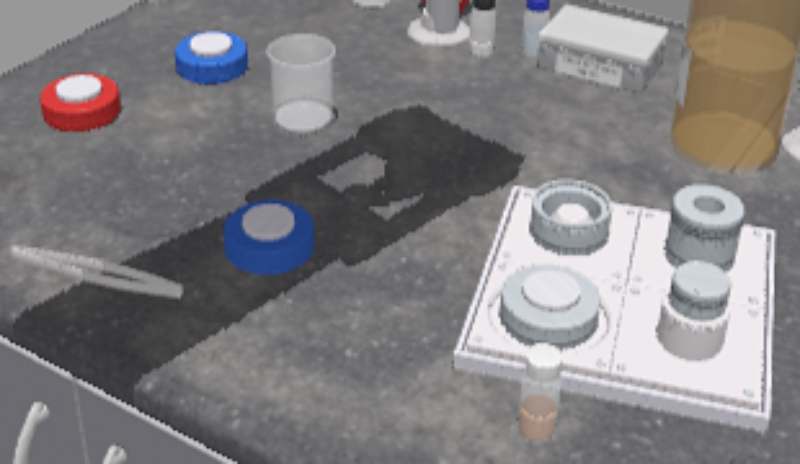

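All four parts are seated and upright (recess (550,305), post (570,215), pin (705,230), sleeve (697,310)). The beaker and vial are where they were.

```bash
python3 -c "
from plant import manip
print(manip.job_done(), manip.state()['time'])"
```

```text
the job is handed in; nothing more can be done
the job is handed in; nothing more can be done
```

The die is taken apart: plunger, body, ring and base each measured home in their own seats, beaker and vial stand where they were, and the job is handed in at about 33 s of the 115 s allowed; no verdict was shown.

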